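# Clamp the hub in its fixture with the swing strap and cam lever

## Robot

A 6-joint arm with a two-finger parallel gripper is mounted at the origin on the work surface. World frame = base frame: x ahead of the robot, y to its left, z up, the work surface at z = 0. Lengths are in mm, angles in rad, forces in N, time in s.
With the tool pointing down it reaches from about 250 to 850 mm from the base axis. Payload 12.5 kg.
Tool frame: the origin (TCP) lies at the centre of the arm's flange, where the gripper is bolted on; the fingertips stand 186 mm ahead of it and the grasp point (between the pads) lies 167 mm ahead of it; z points along the fingers, y is the direction in which the jaws open and shut (so a half turn about z gives the same grasp; the last joint's range is limited). The gripper opens to 93 mm and grips with 3 to 60 N. Pads are 15 mm wide; open, the fingers measure 128 mm over their backs; the gripper's body (75 mm by 188 mm) begins 65 mm behind the grasp point.
Start: joints at [-1.262, 0.351, 1.652, -0, 1.139, -0.085], TCP at [211.053, -507.88, 404.733] pointing down, gripper open.
Joint ranges: [-2.75, 2.75], [-0.79, 2.1], [0.01, 2.65], [-1.57, 4.71], [0.07, 3.14], [-2.87, 2.87]. Speed limits (rad/s): [2.22, 2.22, 2.79, 3.14, 3.14, 3.14].

## Interface

Orientations are given as a rotation vector (axis times angle).
In Python, from plant import get_state, snapshot, camera_params, workorder, boxes_of gives the robot as it stands. The module is installed in compiled form; this text tells all that it offers.
- The arm moves only by the tool arm_command, never from a script. Its arguments are lists of equal length, an entry for each row: "slide": the shift along the tool's x, y, z in mm, a list of three; "dr": the turn, a rotation vector about the tool's x, y, z in rad, a list of three. In form: {"slide": [[x, y, z], ...], "dr": [[ax, ay, az], ...]}. A call has 1 to 5 rows; each row shifts and turns the commanded pose from where the row before left it, along the tool's axes as they then stand; what a row does not reach is not made up. A row lasts 1/10 s, in which the tool goes at most 50 mm and 8.59 degrees, less where a joint would pass 70% of its speed; a pose out of reach is approached as far as the arm can. A call is refused whole if a number of a shift passes 50 or a number of a turn 0.15, either way. A call with a gripper value outside its range is refused whole. "jaw" is the finger opening in mm, from 0 to 93, set as the call begins (left out, the last holds). The fingers move at their own pace and stop on an object; "newtons" is the grip in N (left out, the last holds). Time passes only in rows, so rows that do not move let the fingers close. It gives the time, the measured TCP pose, the force and the opening at its end, in the units of the state.
- get_state(): the state, without advancing time (a new reading comes with each control period).
- snapshot(name): name is "scene" or "top" or "wrist"; returns the picture (480x640x3 uint8, blue, green, red); there is no depth.
- camera_params(name): a dict with "fx", "fy", "cx", "cy" (pixels), "dist_coeffs" ([k1, k2, p1, p2, k3] as OpenCV has them; the pictures are not rectified), "cam_to_world" (4x4, takes a point from camera to world coordinates). Camera axes: x right, y down, z forward; pixel columns grow to the right and rows downward; lengths in mm; the calibration is good to about 2 mm. A picture is of the moment at which its call begins: read the wrist's pose just before it. camera_params takes no time and is no camera call; for the wrist camera it gives the pose at the moment of the call.
- workorder.hand_in(): hands the job in, once; it reports no verdict.
Trained networks look in the newest picture that a camera, given by its name, has taken for a name from the list of things; names that differ only in an ending like _2 or _b are one class to them, and where a whole thing is asked for, a point or a joint stands for the part that bears it (a point fixed in the world has none). Each returns a list of dicts, best first, with "p" (0 to 1); they miss things now and then, are a little off and sometimes report something else, mostly with a low value. They report only what shows in the picture. A call takes as long as a camera call.
- boxes_of(camera, target): "extent" ([left, top, right, bottom] in pixels, round what is visible of it).
The state is a dict: "time_s": time; "joint_positions": joint angles; "joint_vel": joint speeds; "effort": joint torques, N m; "eef_pos": TCP position; "tcp_rot": TCP orientation; "contact_force": force on the tool from outside, world axes, zero at the start; "ft_torque": the same for the moment, N m; "gripper_width": finger opening in mm.
Only numpy, scipy, OpenCV 4.12 (cv2) and the standard library are available. Lean on these libraries where they do the work, as an engineer would, in place of code of your own. Each camera call takes 0.05 s, during which the arm holds its last target. There are 200 camera calls.

## Task

Clamp the orange hub that sits in the fixture: with a finger push the steel clamp strap round until it lies over the hub, fully home against its stop pin, and only then push the red cam lever all the way down so that the strap's pad presses on the hub. Nothing is to be picked up: leave the hub seated in its nest and the bottle, spool and spare hub on the bench where they stand.

Things in the scene. Friction and masses are not known exactly. Their poses are not given: they have to be found in the camera images.
- fixture: Fixture bolted to the bench: aluminium plate 200 (x) x 260 (y) mm, top 20 mm above the bench; origin under its centre, on the bench. In its frame: clamp post at (0, -60) mm; black nest ring (92 mm across, 8 mm high) at (0, 60) mm; low clutter at (-75, -20) mm (block 30 x 50 mm, top 34 mm above the bench) and (70, 50) mm (10 mm pin, top 40 mm).
- post_axis (a point): Point on the vertical axis of the post about which the strap swings, 89 mm above the bench (height of the strap's top face while the lever is up). Axes as the fixture's.
- stop_pin (a point): Top centre of the steel stop pin of the strap, 12 mm thick, 96 mm above the bench, at (-20, 0) mm in the fixture's frame. The side of the strap comes to rest against it.
- swing (a joint): Swing of strap and lever together about the post, rad, counter-clockwise from above. 0: strap points along the fixture's +x (parked); 1.57: along its +y, over the hub, against the stop pin (end of travel). Starts between -0.3 and 0.4; stays where it is left (friction, about 1.5 N at 90 mm from the axis).
- strap_nose (a point): Point on the strap's top face above the pad, 120 mm from the post axis. x points out along the strap, z up. The strap is a flat steel bar 28 mm wide, 18 mm thick (underside 71 mm above the bench while the lever is up, 6 mm lower with it down), from 20 mm behind the post axis to a round nose 144 mm from it; a button 20 mm wide, 5 mm high, sits here.
- pad: Black rubber pad 18 mm across under the strap, 120 mm from the post axis; origin at the centre of its lower face, 59 mm above the bench while the lever is up (4 mm above the hub). It is sprung and presses on the hub with about 8 N when the lever is fully down.
- cam_lever (a joint): Angle of the cam lever, rad: 0 raised (72 degrees above level), growing as it is pushed down, 1.2 fully down (3 degrees above level, end of travel). It starts between 0 and 0.25 and stays where it is left (friction). Pushing it takes about 3 to 4 N at the red grip.
- lever_hinge (a point): Point on the lever's level hinge axis, atop the post, 109 mm above the bench. x points along the strap to its nose, y along the hinge, z up; it turns with the swing. The lever stands on the side away from the strap, leaning to -x, and goes down towards -x. The hinge cheeks are 28 mm wide and reach 120 mm above the bench.
- lever_grip (a point): Middle of the red grip on the cam lever, on its centre line, 80 mm from the hinge. The grip is 20 mm thick, round, and covers 45 to 115 mm from the hinge; nearer in the lever is a steel rod 10 mm thick. Moves with the lever.
- hub: Orange flanged hub to be clamped, loose in the nest: flange 72 mm across and 12 mm high, boss 36 to 40 mm across, 35 mm high over all (top 55 mm above the bench); origin at the centre of its underside, 20 mm above the bench. Not to be moved.
- spare_hub: Loose orange hub of the same shape standing on the bench, a bystander; origin at the centre of its underside.
- bottle: Red bottle with a green cap, 52 mm across, 130 mm high, standing loose on the bench, a bystander; origin at the centre of its underside.
- spool: Grey and steel spool, 56 mm across, 52 mm high, standing loose on the bench, a bystander; origin at the centre of its underside.

How it is judged:
By the outcome, as a careful person would: the job done as asked, in the order asked, and still so for the second after the job is handed in, with the robot touching nothing.
It also fails if it takes over 56 s, if anything falls off the work surface, if the arm or the gripper's body presses on something with over 40 N, if the wrist force passes 120 N, or if a joint passes its speed limit or range.

## Working session

There is one attempt and no reset: what is moved stays moved. The work goes in short steps, Python scripts to look and compute and a tool call to move; the robot and the scene stay as the last step left them, time stands still between calls to the robot, and variables do not carry over. Pictures are saved under pics/ and viewed, about 8 in all and at most 12, crops included, and the job is handed in when it is done.

Besides the shell and the picture viewer there is one more tool, called after "Request:" as name(argument=value, ...), one argument or row to a line, values as JSON. arm_command: Moves the arm, as the interface text tells. Its arguments: {"type":"object","properties":{"slide":{"type":"array","items":{"type":"array","items":{"type":"number"}}},"dr":{"type":"array","items":{"type":"array","items":{"type":"number"}}},"jaw":{"type":"number"},"newtons":{"type":"number"}},"required":["slide","dr"]}

```bash
mkdir -p pics
cat > h.py <<'E'
import numpy as np, cv2
from plant import *
def cam(n):
    p=camera_params(n); K=np.array([[p['fx'],0,p['cx']],[0,p['fy'],p['cy']],[0,0,1]]); return K,np.array(p['dist_coeffs']),np.array(p['cam_to_world'])
def ray(n,uv,z,c=None):
    K,d,T=c or cam(n); q=cv2.undistortPoints(np.array([[uv]],float),K,d)[0,0]
    v=T[:3,:3]@[q[0],q[1],1]; o=T[:3,3]; return o+v*(z-o[2])/v[2]
def proj(n,P,c=None):
    K,d,T=c or cam(n); R=T[:3,:3].T; t=-R@T[:3,3]
    return cv2.projectPoints(np.atleast_2d(np.array(P,float)),cv2.Rodrigues(R)[0],t,K,d)[0][:,0]
E
python3 - <<'E'
from h import *
s=get_state();print(s)
for n in ['top','scene']:
    im=snapshot(n);cv2.imwrite(f'pics/{n}0.png',im);print(n,cam(n))
    for t in ['fixture','strap_nose','lever_grip','hub','pad','bottle','spool']:
        print(t,[(round(b['p'],2),np.round(b['extent'],1).tolist()) for b in boxes_of(n,t)][:3])
E
```

```text
{'time_s': 0.0, 'joint_positions': array([-1.26160429e+00,  3.51255958e-01,  1.65241178e+00, -3.60951174e-05,
        1.13907299e+00, -8.45717110e-02]), 'joint_vel': array([-5.55576680e-04,  9.08674133e-04, -2.47158252e-05, -7.36979492e-04,
       -5.26552725e-04, -1.49010777e-04]), 'effort': array([-2.31279322e-03, -4.97326720e+01, -2.85254467e+01,  6.98038959e-02,
        2.55921017e-02, -8.88083514e-05]), 'eef_pos': array([ 211.01532186, -507.78001266,  404.1951763 ]), 'tcp_rot': array([-3.07978128e+00, -6.14335320e-01,  2.53179656e-04]), 'contact_force': array([-0.90580213,  0.07618081,  0.27898397]), 'ft_torque': array([-0.02245144, -0.00263041,  0.01591901]), 'gripper_width': 92.85927001914352}
top (array([[554.07827318,   0.        , 328.24271454],
       [  0.        , 554.07827318, 235.80439633],
       [  0.        ,   0.        ,   1.        ]]), array([-0.16882667,  0.        ,  0.        ,  0.        ,  0.        ]), array([[ 4.96329209e-03, -9.86937592e-01,  1.61026564e-01,
         3.79728871e+02],
       [-9.99694404e-01, -9.97400921e-04,  2.47002902e-02,
         3.6
[... 745 characters left out ...]
     , 0.        , 0.        ]), array([[-2.67435829e-01,  7.18882701e-01, -6.41627415e-01,
         1.40093789e+03],
       [ 9.63524114e-01,  1.92623444e-01, -1.85788833e-01,
         2.52445000e+02],
       [-9.96789577e-03, -6.67910077e-01, -7.44175228e-01,
         1.11656709e+03],
       [ 0.00000000e+00,  0.00000000e+00,  0.00000000e+00,
         1.00000000e+00]]))
fixture [(0.96, [257.2, 199.4, 369.6, 309.7]), (0.16, [281.7, 200.4, 300.0, 291.9])]
strap_nose [(0.82, [283.9, 246.5, 298.7, 294.9])]
lever_grip [(0.59, [288.2, 199.8, 298.5, 246.7])]
hub [(0.64, [322.0, 259.2, 351.1, 281.0])]
pad []
bottle [(0.61, [447.5, 297.9, 473.4, 342.6])]
spool [(0.72, [190.7, 233.3, 211.8, 261.5])]
```

View pics/top0.png

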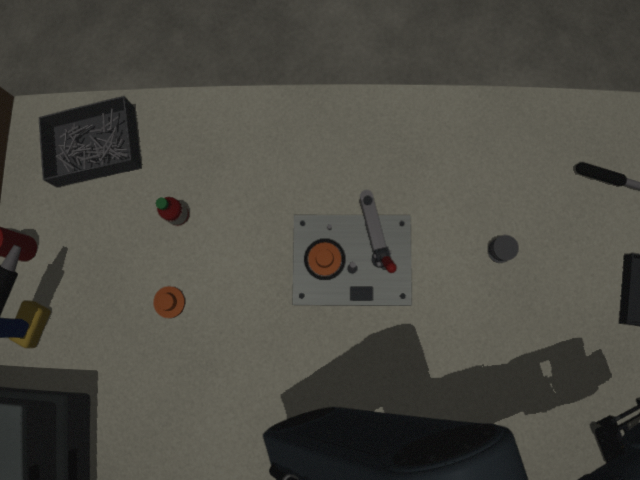

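View pics/scene0.png

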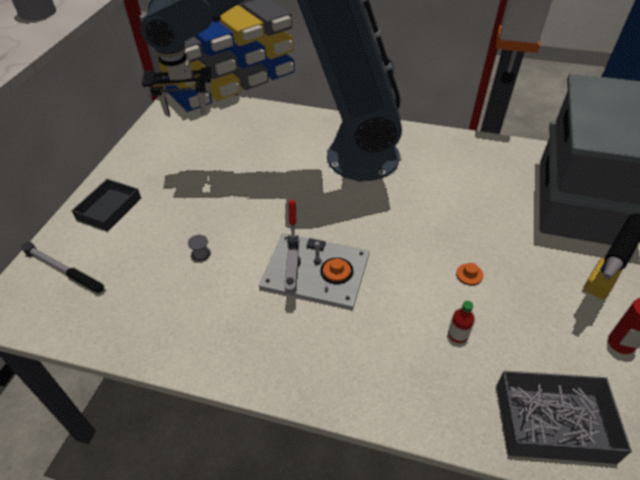

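Run:
```python
from h import *
im=cv2.imread('pics/top0.png');c=im[170:320,270:430];cv2.imwrite('pics/topc.png',cv2.convertScaleAbs(cv2.resize(c,None,fx=5,fy=5,interpolation=cv2.INTER_CUBIC)[:,:800][:600+150],alpha=1.6)[0:750:1][75:675])
cT=cam('top')
for uv in [(293,214),(410,214.5),(411,305),(292.5,305)]: print(uv,ray('top',uv,20,cT).round(1))
print('hub',ray('top',(324.5,259),20,cT), ray('top',(324.5,259),28,cT))
print('nose button',ray('top',(367.5,200),92,cT))
print('stop',ray('top',(352,267),96,cT)); print('bottle',ray('top',(162,204),130,cT),'spool',ray('top',(504,248),30,cT))
```

```text
(293, 214) [625.8 112.6  20. ]
(410, 214.5) [ 624.8 -147.7   20. ]
(411, 305) [ 424.8 -146.5   20. ]
(292.5, 305) [424.2 110.8  20. ]
hub [525.12687615  41.807179    20.        ] [524.16303348  41.55415755  28.        ]
nose button [641.1194861  -49.94499765  92.        ]
stop [499.56139216 -17.07341645  96.        ]
bottle [625.25090798 376.46058115 130.        ] spool [ 548.22502091 -353.87382491   30.        ]
```

View pics/topc.png

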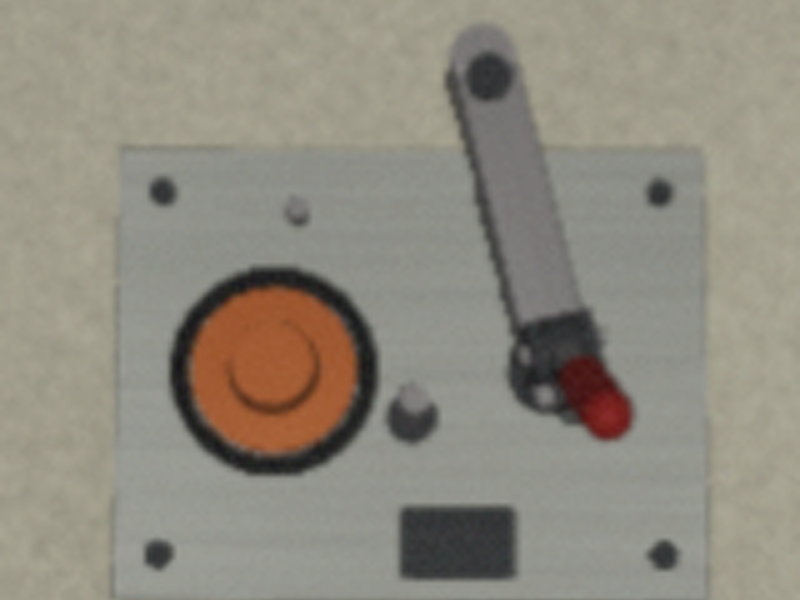

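Request:
arm_command(
  slide=[
    [40,-15,0],
    [45,-16,0],
    [45,-16,0],
    [45,-16,0],
    [45,-16,0],
  ],
  dr=[
    [0,0,0],
    [0,0,0],
    [0,0,0],
    [0,0,0],
    [0,0,0],
  ],
  jaw=0,
  newtons=20,
)

```text
time_s: 1.3
eef_pos: [385.0, -349.0, 404.9]
tcp_rot: [3.081, 0.614, 0.0]
contact_force: [0.7, -1.1, 0.3]
gripper_width: 57.5
```

Request:
arm_command(
  slide=[
    [45,-16,0],
    [45,-16,0],
    [45,-16,0],
    [45,-16,0],
    [45,-16,0],
  ],
  dr=[
    [0,0,0],
    [0,0,0],
    [0,0,0],
    [0,0,0],
    [0,0,0],
  ],
)

```text
time_s: 1.8
eef_pos: [562.2, -188.6, 404.9]
tcp_rot: [3.081, 0.615, 0.0]
contact_force: [0.1, 0.2, 0.1]
gripper_width: 17.5
```

```bash
cat >> h.py <<'E'
from scipy.spatial.transform import Rotation as Ro
def to(x,y,z,yaw):
    "tool-frame shift and z-turn from the measured pose to a TCP target pointing down"
    s=get_state();R=Ro.from_rotvec(s['tcp_rot']);d=R.inv().apply(np.array([x,y,z])-s['eef_pos'])
    T=Ro.from_matrix(np.array([[np.cos(yaw),np.sin(yaw),0],[np.sin(yaw),-np.cos(yaw),0],[0,0,-1]]).T.T)
    print('t',s['time_s'],'pos',s['eef_pos'].round(1),'F',s['contact_force'].round(1),'w',s['gripper_width'].round(1),'shift',d.round(1),'turn',(R.inv()*T).as_rotvec().round(3),'yaw',np.arctan2(*R.as_matrix()[[1,0],0]).round(3))
E
python3 -c "
from h import *
to(641,-112,404,.233)"
```

```text
Traceback (most recent call last):
  File "h.py", line 16, in to
    print('t',s['time_s'],'pos',s['eef_pos'].round(1),'F',s['contact_force'].round(1),'w',s['gripper_width'].round(1),'shift',d.round(1),'turn',(R.inv()*T).as_rotvec().round(3),'yaw',np.arctan2(*R.as_matrix()[[1,0],0]).round(3))
                                                                                          ^^^^^^^^^^^^^^^^^^^^^^^^
AttributeError: 'float' object has no attribute 'round'
```

```bash
sed -i "s/s\['gripper_width'\].round(1)/round(s['gripper_width'],1)/" h.py
python3 -c "
from h import *
to(641,-112,404,.233)"
```

```text
t 1.8 pos [ 562.2 -188.6  404.9] F [0.1 0.2 0.1] w 17.5 shift [102.2 -40.5   0.9] turn [ 0.    -0.     0.161] yaw 0.394
```

Now finish the approach (turn 0.16) and let it settle.

Request:
arm_command(
  slide=[
    [40,-16,0],
    [40,-16,0],
    [22,-8,0],
    [0,0,0],
    [0,0,0],
  ],
  dr=[
    [0,0,0],
    [0,0,0],
    [0,0,0.1],
    [0,0,0.06],
    [0,0,0],
  ],
)

```text
time_s: 2.3
eef_pos: [640.1, -113.6, 404.4]
tcp_rot: [-3.12, -0.367, 0.001]
contact_force: [-0.1, 0.3, 1.1]
gripper_width: 0.2
```

Run:
```python
from h import *
to(641,-112,260,.233)
c=cam('wrist');im=snapshot('wrist');cv2.imwrite('pics/w1.png',im)
P=np.array([[525,-77.7,120],[641,-50,94],[627,-53.4,89]]);print(proj('wrist',P,c).round())
for t in ['strap_nose','lever_grip']: print(t,boxes_of('wrist',t)[:2])
```

```text
t 2.3 pos [ 640.1 -113.6  404.4] F [-0.1  0.3  1.1] w 0.2 shift [  1.3  -1.4 144.4] turn [-0.     0.     0.001] yaw 0.234
[[245. 359.]
 [243. 220.]
 [245. 235.]]
strap_nose [{'extent': [227.4, 187.4, 271.1, 314.9], 'p': 0.85}]
lever_grip []
```

View pics/w1.png

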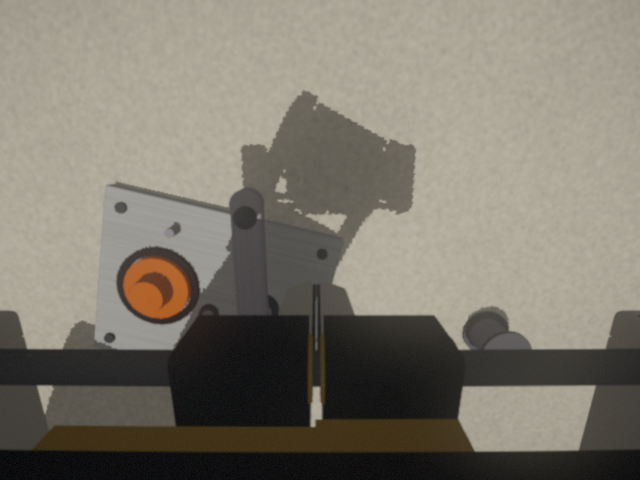

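Request:
arm_command(
  slide=[
    [1,-1,40],
    [0,0,45],
    [0,0,40],
    [0,0,19],
    [0,0,0],
  ],
  dr=[
    [0,0,0],
    [0,0,0],
    [0,0,0],
    [0,0,0],
    [0,0,0],
  ],
)

```text
time_s: 2.95
eef_pos: [639.6, -113.4, 258.0]
tcp_rot: [-3.118, -0.367, 0.007]
contact_force: [-0.8, 0.1, 0.2]
gripper_width: 0.5
```

Request:
arm_command(
  slide=[
    [0,-8,0],
    [0,-7,0],
    [0,-4,0],
    [0,-4,0],
    [0,-4,0],
  ],
  dr=[
    [0,0,0],
    [0,0,0],
    [0,0,0],
    [0,0,0],
    [0,0,0],
  ],
)

```text
time_s: 3.45
eef_pos: [634.3, -86.3, 261.4]
tcp_rot: [3.12, 0.367, 0.001]
contact_force: [0.5, -0.7, -0.8]
gripper_width: 0.4
```

Request:
arm_command(
  slide=[
    [1.7,-5.2,0],
    [1.7,-5.2,0],
    [1.7,-5.2,0],
    [1.7,-5.2,0],
    [1.7,-5.2,0],
  ],
  dr=[
    [0,0,-0.05],
    [0,0,-0.05],
    [0,0,-0.05],
    [0,0,-0.05],
    [0,0,-0.05],
  ],
)

```text
time_s: 3.95
eef_pos: [633.8, -59.2, 261.0]
tcp_rot: [3.049, 0.756, 0.0]
contact_force: [-0.4, -0.9, 0.1]
gripper_width: 0.0
```

Request:
arm_command(
  slide=[
    [1.7,-5.2,0],
    [1.7,-5.2,0],
    [1.7,-5.2,0],
    [1.7,-5.2,0],
    [1.7,-5.2,0],
  ],
  dr=[
    [0,0,-0.05],
    [0,0,-0.05],
    [0,0,-0.05],
    [0,0,-0.05],
    [0,0,-0.05],
  ],
)

```text
time_s: 4.45
eef_pos: [626.5, -32.9, 261.0]
tcp_rot: [2.931, 1.13, 0.0]
contact_force: [-0.5, -0.4, -0.0]
gripper_width: 0.4
```

Run:
```python
from h import *
s=get_state();to(525,-77.7,260,1.571)
im=snapshot('top');cv2.imwrite('pics/t2.png',cv2.convertScaleAbs(cv2.resize(im[150:330,250:450],None,fx=3,fy=3,interpolation=cv2.INTER_CUBIC),alpha=1.6))
```

```text
t 4.45 pos [626.5 -32.9 261. ] F [-0.5 -0.4 -0. ] w 0.4 shift [-105.3  -35.     0.9] turn [ 0.     0.    -0.835] yaw 0.736
```

View pics/t2.png

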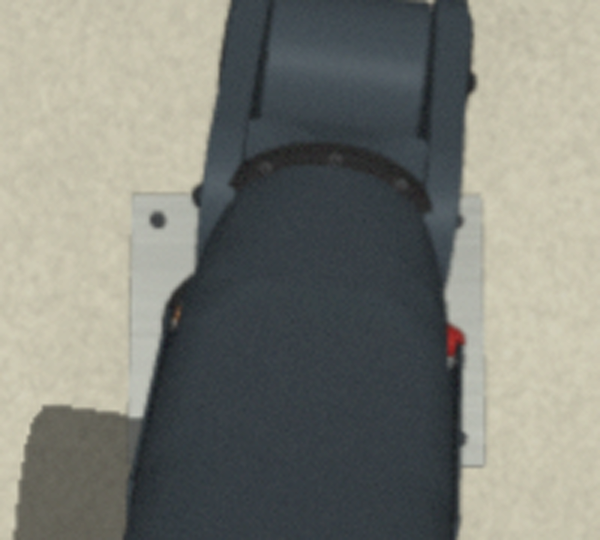

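Run:
```python
from h import *
c=cam('wrist');im=snapshot('wrist')
for t in ['strap_nose','hub']: print(t,boxes_of('wrist',t)[:2])
for f in [.23,.6,.65,.7,.75,.8]:
    print(f,proj('wrist',[[525+120*np.cos(f),-77.7+120*np.sin(f),94]],c).round())
cv2.imwrite('pics/w2.png',im)
print(ray('wrist',(316,290),74,c))
```

```text
strap_nose [{'extent': [225.4, 222.2, 287.1, 314.8], 'p': 0.79}, {'extent': [225.8, 224.8, 287.7, 312.7], 'p': 0.57}]
hub [{'extent': [0.0, 112.6, 382.1, 425.5], 'p': 0.29}]
0.23 [[365. 315.]]
0.6 [[275. 287.]]
0.65 [[262. 285.]]
0.7 [[249. 285.]]
0.75 [[235. 284.]]
0.8 [[222. 285.]]
[629.31443151 -30.6868361   74.        ]
```

View pics/w2.png

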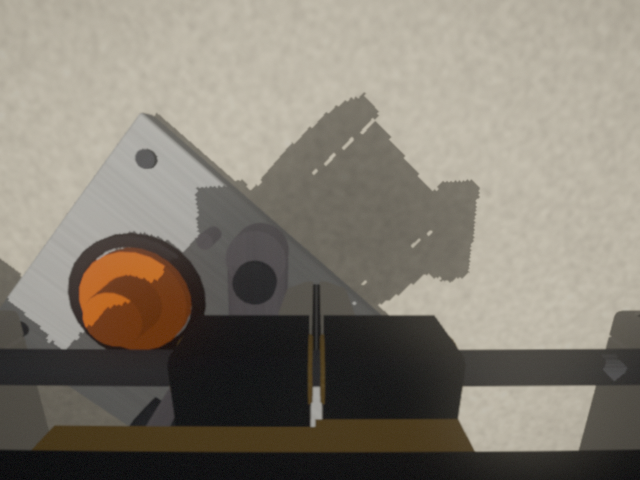

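Request:
arm_command(
  slide=[
    [1.6,-5.3,0],
    [1.6,-5.3,0],
    [1.6,-5.3,0],
    [1.6,-5.3,0],
    [1.6,-5.3,0],
  ],
  dr=[
    [0,0,-0.05],
    [0,0,-0.05],
    [0,0,-0.05],
    [0,0,-0.05],
    [0,0,-0.05],
  ],
)

```text
time_s: 5.15
eef_pos: [612.5, -9.7, 260.9]
tcp_rot: [2.768, 1.484, 0.001]
contact_force: [-0.2, -1.0, 0.1]
gripper_width: 0.5
```

Request:
arm_command(
  slide=[
    [1.6,-5.3,0],
    [1.6,-5.3,0],
    [1.6,-5.3,0],
    [1.6,-5.3,0],
    [1.6,-5.3,0],
  ],
  dr=[
    [0,0,-0.05],
    [0,0,-0.05],
    [0,0,-0.05],
    [0,0,-0.05],
    [0,0,-0.05],
  ],
)

```text
time_s: 5.65
eef_pos: [592.8, 9.7, 260.9]
tcp_rot: [2.562, 1.818, 0.001]
contact_force: [1.6, -1.8, 0.5]
gripper_width: 0.2
```

Request:
arm_command(
  slide=[
    [1.6,-5.3,0],
    [1.6,-5.3,0],
    [1.6,-5.3,0],
    [1.6,-5.3,0],
    [0,0,0],
  ],
  dr=[
    [0,0,-0.05],
    [0,0,-0.05],
    [0,0,-0.05],
    [0,0,-0.05],
    [0,0,0],
  ],
)

```text
time_s: 6.15
eef_pos: [573.8, 21.6, 260.9]
tcp_rot: [-2.369, -2.064, 0.0]
contact_force: [-0.3, 0.0, -0.2]
gripper_width: 0.3
```

Run:
```python
from h import *
to(525,-77.7,260,1.571)
```

```text
t 6.15 pos [573.8  21.6 260.9] F [-0.3  0.  -0.2] w 0.3 shift [-105.   -34.8    0.8] turn [-0.    -0.    -0.138] yaw 1.433
```

Request:
arm_command(
  slide=[
    [1.6,-5,0],
    [1.6,-5,0],
    [1.4,-4,0],
    [0,0,0],
    [0,0,0],
  ],
  dr=[
    [0,0,-0.05],
    [0,0,-0.05],
    [0,0,-0.04],
    [0,0,0],
    [0,0,0],
  ],
)

```text
time_s: 6.65
eef_pos: [560.7, 27.3, 260.8]
tcp_rot: [2.221, 2.222, 0.0]
contact_force: [0.3, 0.6, 0.2]
gripper_width: 0.6
```

Request:
arm_command(
  slide=[
    [0,-1,0],
    [0,-1,0],
    [0,-1,0],
  ],
  dr=[
    [0,0,0],
    [0,0,0],
    [0,0,0],
  ],
)

```text
time_s: 6.95
eef_pos: [557.5, 27.4, 260.8]
tcp_rot: [2.219, 2.224, 0.001]
contact_force: [2.1, 0.6, 0.3]
gripper_width: -0.0
```

Request:
arm_command(
  slide=[
    [0,-0.5,0],
    [0,-0.5,0],
    [0,0,0],
  ],
  dr=[
    [0,0,0],
    [0,0,0],
    [0,0,0],
  ],
)

```text
time_s: 7.25
eef_pos: [556.4, 27.4, 260.8]
tcp_rot: [2.218, 2.225, 0.0]
contact_force: [0.5, 1.2, 0.2]
gripper_width: 0.5
```

Request:
arm_command(
  slide=[
    [0,-0.5,0],
    [0,-0.5,0],
    [0,-0.5,0],
  ],
  dr=[
    [0,0,0],
    [0,0,0],
    [0,0,0],
  ],
)

```text
time_s: 7.55
eef_pos: [555.1, 27.4, 260.8]
tcp_rot: [2.218, 2.224, 0.001]
contact_force: [3.8, 0.9, -0.3]
gripper_width: 0.7
```

Request:
arm_command(
  slide=[
    [0,-0.5,0],
    [0,-0.5,0],
  ],
  dr=[
    [0,0,0],
    [0,0,0],
  ],
)

```text
time_s: 7.75
eef_pos: [554.4, 27.4, 261.0]
tcp_rot: [2.217, 2.224, 0.003]
contact_force: [7.7, 2.0, -1.2]
gripper_width: 0.3
```

Request:
arm_command(
  slide=[
    [0,-0.5,0],
    [0,-0.5,0],
  ],
  dr=[
    [0,0,0],
    [0,0,0],
  ],
)

```text
time_s: 7.95
eef_pos: [553.8, 27.4, 261.2]
tcp_rot: [2.216, 2.223, 0.005]
contact_force: [9.7, 2.0, -2.5]
gripper_width: 0.3
```

Request:
arm_command(
  slide=[
    [0,-0.5,0],
    [0,-0.5,0],
    [0,0,0],
  ],
  dr=[
    [0,0,0],
    [0,0,0],
    [0,0,0],
  ],
)

```text
time_s: 8.25
eef_pos: [553.2, 27.5, 261.4]
tcp_rot: [2.215, 2.222, 0.007]
contact_force: [11.3, 2.8, -4.8]
gripper_width: 0.8
```

Request:
arm_command(
  slide=[
    [0,6,0],
    [0,15,0],
    [0,20,0],
    [0,20,-20],
    [0,10,-45],
  ],
  dr=[
    [0,0,0],
    [0,0,0],
    [0,0,0],
    [0,0,0],
    [0,0,0],
  ],
)

```text
time_s: 8.75
eef_pos: [623.1, 27.5, 323.1]
tcp_rot: [-2.214, -2.221, 0.008]
contact_force: [-0.2, -0.5, -0.6]
gripper_width: 0.3
```

Request:
arm_command(
  slide=[
    [0,0,-48],
    [0,0,-48],
    [0,0,-30],
    [0,0,0],
  ],
  dr=[
    [0,0,0],
    [0,0,0],
    [0,0,0],
    [0,0,0],
  ],
)

```text
time_s: 9.15
eef_pos: [623.0, 27.5, 456.3]
tcp_rot: [2.215, 2.221, 0.006]
contact_force: [0.2, -0.0, -1.1]
gripper_width: 0.5
```

Run:
```python
from h import *
to(525,-150,400,1.571)
a=snapshot('scene');b=snapshot('wrist')
for t in ['strap_nose','lever_grip','hub']: print(t,boxes_of('scene',t)[:1],boxes_of('wrist',t)[:1])
P=[[525,42.3,94],[525,66.3,89],[505,-17.7,96],[525,-77.7,89],[525,-77.7,109]]
print(proj('scene',P).round(1).tolist(),proj('wrist',P).round().tolist())
for l in [0,.1,.2,.3]:
  e=np.radians(72)-l; print(l,proj('scene',[[525,-77.7-k*np.cos(e),109+k*np.sin(e)] for k in (45,115)]).round(1).tolist())
A=cv2.resize(a[180:330,240:390],(600,600),interpolation=cv2.INTER_CUBIC)
cv2.imwrite('pics/s3.png',cv2.convertScaleAbs(A,alpha=1.5))
cv2.imwrite('pics/w3.png',b)
```

```text
t 9.15 pos [623.   27.5 456.3] F [ 0.2 -0.  -1.1] w 0.5 shift [-177.2  -98.9   55.8] turn [0.006 0.    0.003] yaw 1.574
strap_nose [] []
lever_grip [{'extent': [272.6, 208.4, 297.1, 245.2], 'p': 0.73}] []
hub [{'extent': [322.4, 262.3, 346.8, 280.9], 'p': 0.68}] [{'extent': [207.2, 171.0, 266.8, 229.4], 'p': 0.86}]
[[337.7, 252.7], [346.6, 255.7], [317.7, 242.3], [294.0, 245.1], [293.6, 240.0]] [[218.0, 211.0], [217.0, 186.0], [202.0, 269.0], [227.0, 318.0], [222.0, 327.0]]
0 [[287.6, 227.7], [277.8, 207.5]]
0.1 [[286.1, 227.9], [273.8, 207.9]]
0.2 [[284.7, 228.1], [270.1, 208.7]]
0.3 [[283.3, 228.5], [266.7, 209.8]]
```

View pics/s3.png

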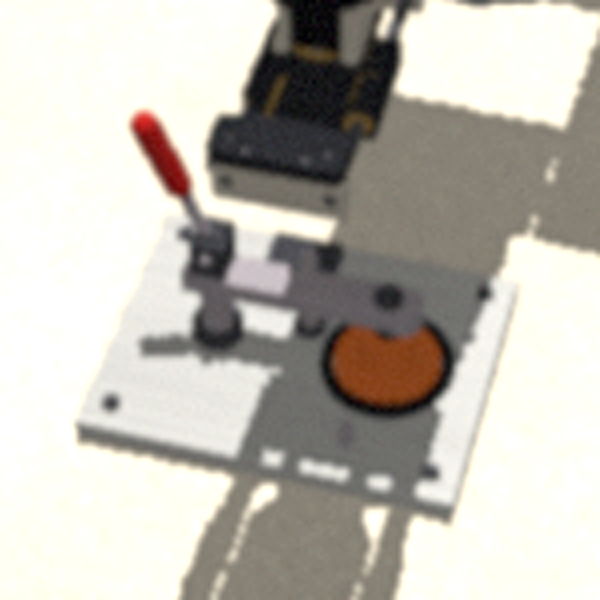

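Run:
```python
from h import *
b=cv2.imread('pics/w3.png');cv2.imwrite('pics/w3c.png',cv2.convertScaleAbs(cv2.resize(b[150:350,130:330],(800,800),interpolation=cv2.INTER_CUBIC)[:600],alpha=1.7))
```

```text
(no output)
```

View pics/w3c.png

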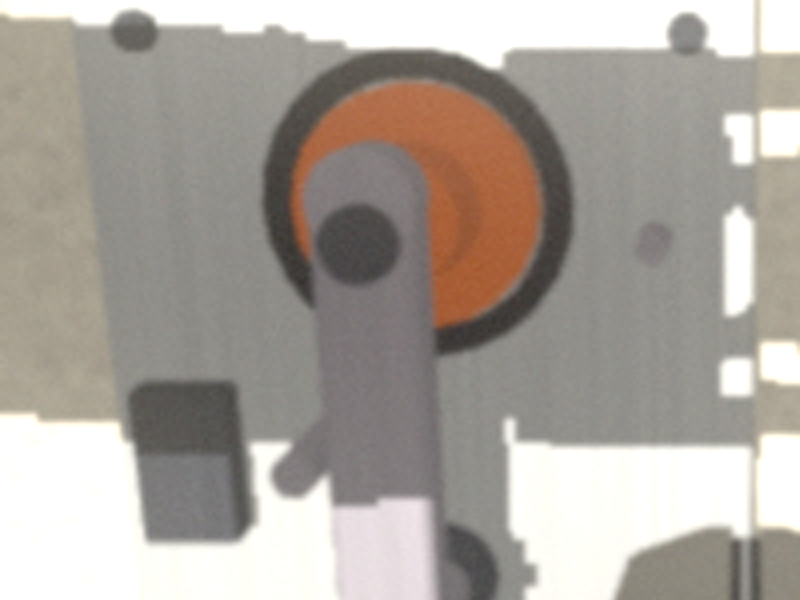

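Request:
arm_command(
  slide=[
    [-30,-32,0],
    [-32,-33,0],
    [-31,-33,0],
    [0,0,30],
    [0,0,45],
  ],
  dr=[
    [-0.006,0,0],
    [0,0,0],
    [0,0,0],
    [0,0,0],
    [0,0,0],
  ],
)

```text
time_s: 10.05
eef_pos: [525.4, -66.6, 377.5]
tcp_rot: [2.214, 2.217, 0.011]
contact_force: [0.6, -0.1, -1.0]
gripper_width: 0.5
```

Request:
arm_command(
  slide=[
    [0,0,0],
  ],
  dr=[
    [0,0,0],
  ],
)

```text
time_s: 10.15
eef_pos: [524.4, -65.7, 371.9]
tcp_rot: [-2.217, -2.222, 0.001]
contact_force: [-0.7, 1.0, -0.1]
gripper_width: 0.3
```

Run:
```python
from h import *
to(525,-66.2,380.5,1.571)
snapshot('scene');print(boxes_of('scene','lever_grip')[:1],boxes_of('scene','strap_nose')[:1])
p=None
for e in np.r_[1.5:0:-.1,.05,0.0,-.03]:
    q=np.array([-77.7-85*np.cos(e)+10*np.sin(e)+7.5,109+85*np.sin(e)+10*np.cos(e)+186])
    print(round(e,2),q.round(1),None if p is None else (q-p).round(1)*[1,-1]);p=q
```

```text
t 10.15 pos [524.4 -65.7 371.9] F [-0.7  1.  -0.1] w 0.3 shift [-0.5  0.6 -8.6] turn [-0.002 -0.002  0.002] yaw 1.573
[{'extent': [280.0, 217.0, 299.4, 245.6], 'p': 0.65}] [{'extent': [285.0, 247.8, 344.1, 266.4], 'p': 0.82}]
1.5 [-66.2 380.5] None
1.4 [-74.8 380.5] [-8.6  0. ]
1.3 [-83.3 379.6] [-8.5  0.9]
1.2 [-91.7 377.8] [-8.4  1.7]
1.1 [-99.8 375.3] [-8.2  2.6]
1.0 [-107.7  371.9] [-7.9  3.4]
0.9 [-115.2  367.8] [-7.5  4.1]
0.8 [-122.2  362.9] [-7.   4.9]
0.7 [-128.8  357.4] [-6.5  5.5]
0.6 [-134.7  351.2] [-5.9  6.2]
0.5 [-140.   344.5] [-5.3  6.7]
0.4 [-144.6  337.3] [-4.6  7.2]
0.3 [-148.4  329.7] [-3.9  7.6]
0.2 [-151.5  321.7] [-3.1  8. ]
0.1 [-153.8  313.4] [-2.3  8.3]
0.05 [-154.6  309.2] [-0.8  4.2]
0.0 [-155.2  305. ] [-0.6  4.2]
-0.03 [-155.5  302.4] [-0.3  2.6]
```

Request:
arm_command(
  slide=[
    [-5,0,-8],
    [-8,0,0],
    [-8,0,1.5],
    [-5,0,1],
    [0,0,0],
  ],
  dr=[
    [0,0,0],
    [0,0,0],
    [0,0,0],
    [0,0,0],
    [0,0,0],
  ],
)

```text
time_s: 10.8
eef_pos: [525.7, -92.5, 381.7]
tcp_rot: [2.216, 2.221, 0.006]
contact_force: [0.3, 0.5, -0.2]
gripper_width: 0.4
```

Run:
```python
from h import *
to(525,-99.8,375.3,1.571)
```

```text
t 10.8 pos [525.7 -92.5 381.7] F [ 0.3  0.5 -0.2] w 0.4 shift [-7.3 -0.7  6.4] turn [ 0.006 -0.     0.002] yaw 1.573
```

Request:
arm_command(
  slide=[
    [-7,0,5],
    [-8,0,3.4],
    [-7.5,0,4.1],
    [-7,0,4.9],
    [-6.5,0,5.5],
  ],
  dr=[
    [0,0,0],
    [0,0,0],
    [0,0,0],
    [0,0,0],
    [0,0,0],
  ],
)

```text
time_s: 11.3
eef_pos: [526.0, -128.4, 358.4]
tcp_rot: [2.215, 2.222, 0.006]
contact_force: [-1.0, 1.4, 1.3]
gripper_width: 0.5
```

Run:
```python
from h import *
to(525,-134.7,351.2,1.571)
snapshot('scene');print(boxes_of('scene','lever_grip')[:1])
for e in (.6,.7,.8,.9):print(e,proj('scene',[[525,-77.7-k*np.cos(e),109+k*np.sin(e)] for k in (45,115)]).round(1).tolist())
```

```text
t 11.3 pos [ 526.  -128.4  358.4] F [-1.   1.4  1.3] w 0.5 shift [-6.3 -1.   7.2] turn [ 0.006 -0.     0.003] yaw 1.574
[{'extent': [264.8, 219.6, 298.7, 245.2], 'p': 0.5}]
0.6 [[279.5, 230.7], [257.1, 215.9]]
0.7 [[280.4, 230.0], [259.3, 213.8]]
0.8 [[281.5, 229.3], [261.9, 212.0]]
0.9 [[282.6, 228.8], [264.8, 210.5]]
```

Contact force present and lever following; continue along the arc.

Request:
arm_command(
  slide=[
    [-6.3,-1,7],
    [-5.3,0,6.7],
    [-4.6,0,7.2],
    [-3.9,0,7.6],
    [-3.1,0,8],
  ],
  dr=[
    [0,0,0],
    [0,0,0],
    [0,0,0],
    [0,0,0],
    [0,0,0],
  ],
)

```text
time_s: 11.9
eef_pos: [525.3, -151.3, 321.8]
tcp_rot: [2.215, 2.222, 0.007]
contact_force: [1.1, -0.5, 2.1]
gripper_width: 0.5
```

Request:
arm_command(
  slide=[
    [-1.5,0,4],
    [-1,0,4],
    [0,0,0],
  ],
  dr=[
    [0,0,0],
    [0,0,0],
    [0,0,0],
  ],
)

```text
time_s: 12.2
eef_pos: [525.2, -153.4, 313.9]
tcp_rot: [2.216, 2.222, 0.006]
contact_force: [-0.2, 0.2, -0.2]
gripper_width: 0.5
```

Request:
arm_command(
  slide=[
    [-0.5,0,2],
    [0,0,2],
    [0,0,0],
  ],
  dr=[
    [0,0,0],
    [0,0,0],
    [0,0,0],
  ],
)

```text
time_s: 12.5
eef_pos: [525.3, -153.9, 310.3]
tcp_rot: [2.215, 2.222, 0.006]
contact_force: [-0.8, -0.1, 0.8]
gripper_width: 0.7
```

Request:
arm_command(
  slide=[
    [0,0,1],
    [0,0,1],
    [0,0,0],
  ],
  dr=[
    [0,0,0],
    [0,0,0],
    [0,0,0],
  ],
)

```text
time_s: 12.8
eef_pos: [525.4, -154.0, 309.2]
tcp_rot: [2.215, 2.221, 0.007]
contact_force: [-3.8, -0.3, 9.9]
gripper_width: 0.4
```

Request:
arm_command(
  slide=[
    [0,0,1],
    [0,0,1],
    [0,0,0],
  ],
  dr=[
    [0,0,0],
    [0,0,0],
    [0,0,0],
  ],
)

```text
time_s: 13.1
eef_pos: [525.5, -154.1, 308.4]
tcp_rot: [2.214, 2.221, 0.007]
contact_force: [-9.4, 0.6, 23.2]
gripper_width: 0.4
```

Request:
arm_command(
  slide=[
    [0,0,1],
    [0,0,0],
  ],
  dr=[
    [0,0,0],
    [0,0,0],
  ],
)

```text
time_s: 13.3
eef_pos: [525.5, -154.1, 308.1]
tcp_rot: [2.213, 2.221, 0.007]
contact_force: [-10.8, -0.4, 30.2]
gripper_width: 0.4
```

Request:
arm_command(
  slide=[
    [0,0,-4],
    [0,0,-20],
    [0,0,-45],
    [0,0,-45],
    [0,0,-40],
  ],
  dr=[
    [0,0,0],
    [0,0,0],
    [0,0,0],
    [0,0,0],
    [0,0,0],
  ],
)

```text
time_s: 13.8
eef_pos: [524.3, -153.7, 461.5]
tcp_rot: [2.215, 2.221, 0.007]
contact_force: [0.4, 0.6, -0.2]
gripper_width: 0.7
```

Request:
arm_command(
  slide=[
    [-45,0,-20],
    [-48,0,0],
    [-48,0,0],
    [-48,0,0],
    [-48,0,0],
  ],
  dr=[
    [0,0,0],
    [0,0,0],
    [0,0,0],
    [0,0,0],
    [0,0,0],
  ],
)

```text
time_s: 14.3
eef_pos: [524.8, -392.7, 479.3]
tcp_rot: [2.215, 2.222, 0.007]
contact_force: [1.1, 0.5, 0.5]
gripper_width: 0.4
```

Request:
arm_command(
  slide=[
    [-30,0,0],
    [0,0,0],
    [0,0,0],
  ],
  dr=[
    [0,0,0],
    [0,0,0],
    [0,0,0],
  ],
)

```text
time_s: 14.6
eef_pos: [525.1, -421.0, 478.8]
tcp_rot: [2.217, 2.222, 0.007]
contact_force: [-0.2, 1.1, -0.3]
gripper_width: 0.8
```

Run:
```python
from h import *
to(525,-300,400,1.571)
a=snapshot('top');b=snapshot('scene')
for t in ['lever_grip','strap_nose','hub','bottle','spool']: print(t,boxes_of('top',t)[:1],boxes_of('scene',t)[:1])
for th in (1.5,1.54,1.571):
  c,s=np.cos(th),np.sin(th)
  print(th,'button',proj('top',[[525+120*c,-77.7+120*s,88]]).round(1),'grip end', [proj('top',[[525-115*np.cos(e)*c,-77.7-115*np.cos(e)*s,109+115*np.sin(e)]]).round(1).tolist() for e in (.05,.15)])
for e in (.05,.1,.15,.2): print(e,proj('scene',[[525,-77.7-k*np.cos(e),109+k*np.sin(e)] for k in (45,115)]).round(1).tolist())
A=cv2.resize(a[190:310,290:420],(390*2,360*2),interpolation=cv2.INTER_CUBIC)[:600]
cv2.imwrite('pics/t4.png',cv2.convertScaleAbs(A,alpha=1.6))
cv2.imwrite('pics/s4.png',cv2.convertScaleAbs(cv2.resize(b[190:320,240:380],(700,650),interpolation=cv2.INTER_CUBIC)[:600],alpha=1.5))
```

```text
t 14.6 pos [ 525.1 -421.   478.8] F [-0.2  1.1 -0.3] w 0.8 shift [121.   -0.2  78.9] turn [ 0.006 -0.001  0.002] yaw 1.573
lever_grip [{'extent': [376.3, 250.7, 438.6, 261.8], 'p': 0.82}] [{'extent': [254.1, 228.4, 298.1, 245.3], 'p': 0.84}]
strap_nose [{'extent': [310.7, 250.2, 389.4, 261.5], 'p': 0.84}] [{'extent': [286.9, 246.7, 344.7, 267.7], 'p': 0.77}]
hub [{'extent': [308.9, 242.8, 340.1, 276.6], 'p': 0.86}] [{'extent': [322.7, 261.4, 348.4, 279.0], 'p': 0.55}]
bottle [{'extent': [154.4, 196.1, 188.5, 225.7], 'p': 0.96}] [{'extent': [447.1, 295.9, 472.8, 343.8], 'p': 0.89}]
spool [{'extent': [485.9, 234.5, 518.8, 260.8], 'p': 0.81}] [{'extent': [188.8, 236.1, 210.4, 261.0], 'p': 0.9}]
1.5 button [[323.4 251.1]] grip end [[[438.6, 257.5]], [[439.0, 256.8]]]
1.54 button [[323.3 253.4]] grip end [[[438.6, 255.3]], [[439.0, 254.5]]]
1.571 button [[323.2 255.1]] grip end [[[438.6, 253.5]], [[439.0, 252.8]]]
0.05 [[277.3, 236.2], [252.4, 230.4]]
0.1 [[277.3, 235.7], [252.3, 228.9]]
0.15 [[277.4, 235.1], [252.3, 227.5]]
0.2 [[277.5, 234.6], [252.4, 226.1]]
```

View pics/t4.png

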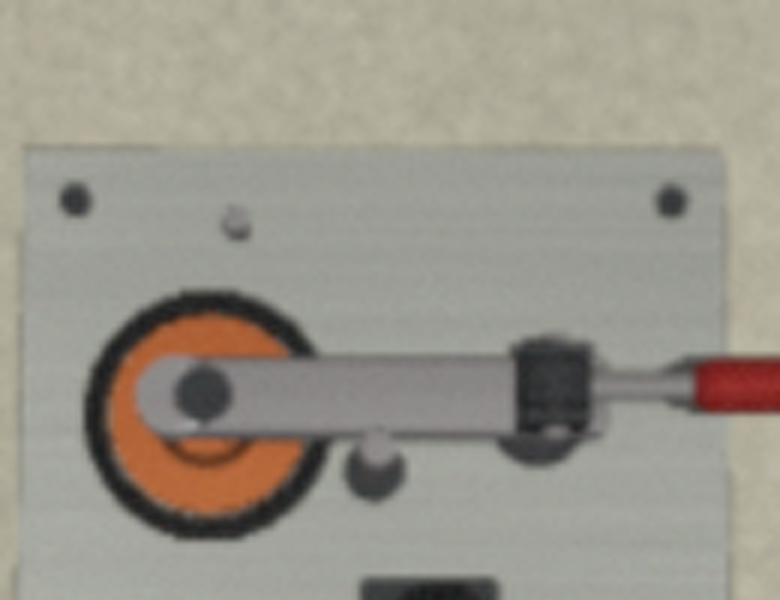

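View pics/s4.png

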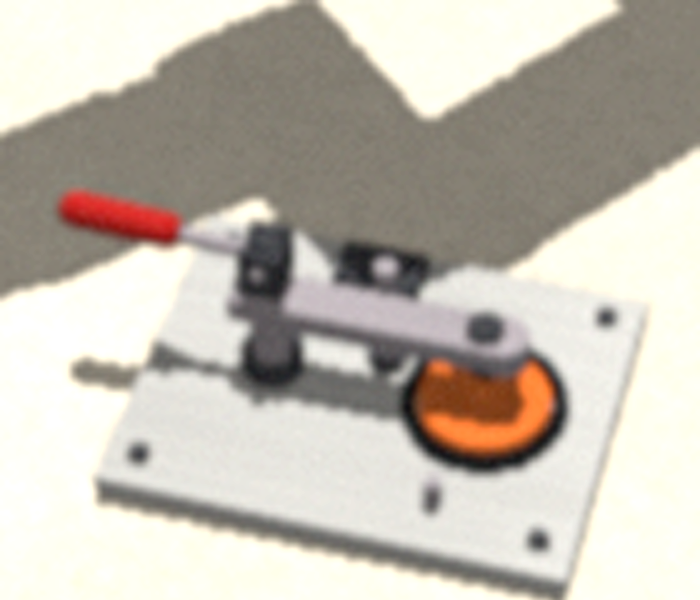

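```bash
python3 -c "
from plant import workorder,get_state
print(get_state()['time_s'],workorder.hand_in())"
```

```text
the job is handed in; nothing more can be done
15.2 None
```

The hub is clamped, and I handed the job in at 15.2 s of the 56 s allowed. With closed fingers I pushed the strap round until it met the stop pin. Only then did I push the cam lever down along its arc to its end stop, and I drew the arm clear before handing in.

What the last checks showed:
- **Strap:** the push force rose from about 2 N to 11 N at the stop. In the final top view the button sits at pixel (323.8, 255.5), against (323.2, 255.1) predicted for a swing of 1.571 rad, and the strap touches the pin.
- **Lever:** the end stop was felt at the expected height, with up to about 30 N down and 11 N sideways on the fingers. The sideways part pushed the strap towards its stop. In the scene view the lever end lies at about 3 degrees above level, as it should when fully down.
- **Hub and bystanders:** the hub, bottle and spool boxes match the starting ones to within about 3 pixels. I did not run a box on the spare hub, but the arm never went near it.
- **Small disagreement:** before the lever went down, the scene camera put the button about 1.5 pixels (roughly 3 mm) off the fully-home position. The wrist and top views did not show this, so I put it down to calibration.
- **Not measured:** I could not measure the pad's pressure on the hub; I inferred it from the lever being fully down.

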